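# Wind down the drawing-binding press with its loose crank

### The arm

A 6-joint arm with a two-finger parallel gripper is mounted at the origin on the work surface. World frame = base frame: x ahead of the robot, y to its left, z up, the work surface at z = 0. Lengths are in m, angles in rad, forces in N, time in s.
With the tool pointing down it reaches from about 0.375 to 0.9 m from the base axis. Payload 3.1 kg.
Tool frame: the origin (TCP) lies on the centre line of the jaws, within the pads' length; the fingertips stand 8 mm ahead of it and the grasp point (between the pads) lies 11 mm behind it; z points along the fingers, y is the line along which they close (so a half turn about z gives the same grasp; the last joint's range is limited). The gripper opens to 87 mm and grips with 3 to 60 N. Pads are 19 mm wide; open, the fingers measure 117 mm over their backs; the gripper's body (75 mm by 190 mm) begins 51 mm behind the grasp point.
Start: joints at [-1.337, 0.527, 1.433, -0, 1.181, -0.178], TCP at [0.25, -0.573, 0.231] pointing down, gripper open.
Joint ranges: [-3.08, 3.08], [-0.75, 2.2], [0.22, 2.44], [-1.43, 4.57], [0, 2.65], [-2.85, 2.85]. Speed limits (rad/s): [2.79, 2.79, 3.14, 3.14, 3.14, 3.14].

### API

Orientations are given as a unit quaternion [x, y, z, w].
In Python, from rig import robot gives the robot as it stands. The module is installed in compiled form; this text tells all that it offers.
- The arm moves only by the tool send_rows, never from a script. Its argument "increments" is one flat list of numbers, 7 for each row, row after row: the turn, a rotation vector about the world's x, y, z in rad, then the shift along the world's x, y, z in cm, then the opening, from 0 (shut) to 1 (fully open). A call has 1 to 20 rows; each row shifts and turns the commanded pose from where the row before left it; what a row does not reach is not made up. A row lasts 1/12 s, in which the tool goes at most 41.7 mm and 7.16 degrees, less where a joint would pass 70% of its speed; a pose out of reach is approached as far as the arm can. A call is refused whole if a number of a shift passes 4.17 or a number of a turn 0.125, either way. A call with a gripper value outside its range is refused whole. The fingers move at their own pace and stop on an object; "newtons" is the grip in N (left out, the last holds). Time passes only in rows, so rows that do not move let the fingers close. It gives the time, the measured TCP pose, the force, the opening and the grip force at its end, in the units of the state.
- robot.get_obs(): the state, without advancing time (a new reading comes with each control period).
- robot.camera(name): name is "scene" or "side" or "wrist"; returns a dict with "image" (384x512x3 uint8, red, green, blue), "range_z" (384x512 float32, m along the optical axis (not along the pixel's ray), 0 where there is no reading), "fx", "fy", "cx", "cy" (pixels), "dist_coeffs" ([k1, k2, p1, p2, k3] as OpenCV has them; the pictures are not rectified), "R" (3x3) and "t" (3): a world point X has camera coordinates R X + t. Camera axes: x right, y down, z forward; pixel columns grow to the right and rows downward; lengths in m; the calibration is good to about 2 mm. A picture is of the moment at which its call begins.
- robot.hand_in(): hands the job in; it is judged then, once.
The state is a dict: "time": time; "q": joint angles; "joint_velocities": joint speeds; "joint_torque": joint torques, N m; "position": TCP position; "tool_rot": TCP orientation; "ft_force": force on the tool from outside, world axes, zero at the start; "moment": the same for the moment, N m; "grip_width": finger opening in m; "grip_force": force on a finger pad.
Only numpy, scipy, OpenCV 4.12 (cv2) and the standard library are available. Lean on these libraries where they do the work, as an engineer would, in place of code of your own. Each camera call takes 0.05 s, during which the arm holds its last target. There are 200 camera calls.

### The job

Fit the red-gripped crank onto the square shaft end on top of the blue and grey binding press, pushed fully home, then wind it two full turns clockwise (seen from above) so that the plate comes down onto the drawing set. Leave the crank sitting on the shaft, let go of it, and leave the black-gripped crank where it lies.

Things in the scene. Friction and masses are not known exactly. Their poses are not given: they have to be found in the camera images.
- crank: Loose steel crank, red grip, 0.31 kg, lying flat, grip up. Hub 40 x 40 x 30 mm high with a 21 mm square hole right through, parallel to its sides. Flat arm (18 wide, 10 high, at underside level) runs along +x to the upright grip: 24 mm diameter cylinder, axis 70 mm from the hole's axis, 11 to 65 mm above the underside, spins freely. Origin: centre of the hub's underside; z up.
- spare_crank: The wrong crank, to be left alone: same shape, size, origin and axes as the crank, but dark steel with a black grip and a 10 mm square hole, too small for the shaft. The two cranks may lie in either place.
- shaft_seat (a point): Foot of the upright brass shaft on the press's blue beam: centre of the top of the 44 mm collar where the hub rests, 166 mm above table, 15 above beam (60 x 300 mm, nothing higher but the shaft). Shaft rises 34 mm: 16 mm square for 28, then a round taper. x, y are square to its flats, z up; turns with it. Crank fits in any quarter position, with about 20 degrees of play either way.
- screw (a joint): Turn of the press's shaft in rad, growing clockwise seen from above; the plate goes down 8 mm a turn. Starts at 0 to 0.6; at about 12 the plate meets the soft pad on the drawing set, then sinks into it; hard stop at 15.5. It turns stiffly (0.08 N m, about 1.2 N at the crank's grip) and stays where left.

How it is judged:
By the outcome, as a careful person would: the job done as asked, in the order asked, and still so for the second after the job is handed in, with the robot touching nothing.
It also fails if it takes over 72 s, if anything falls off the work surface, if the arm or the gripper's body presses on something with over 40 N, if the wrist force passes 120 N, or if a joint passes its speed limit or range.

## Working session

There is one attempt and no reset: what is moved stays moved. The work goes in short steps, Python scripts to look and compute and a tool call to move; the robot and the scene stay as the last step left them, time stands still between calls to the robot, and variables do not carry over. Pictures are saved under pics/ and viewed, at most 10 in all, crops included, and the job is handed in when it is done.

Besides the shell and the picture viewer there is one more tool, called after "Call:" in YAML: its name, and indented under it one key for each argument. send_rows: Moves the arm, as the interface text tells. Its arguments: {"type":"object","properties":{"increments":{"type":"array"},"newtons":{"type":"number"}},"required":["increments"]}

```bash
mkdir -p pics; cat > h.py <<'E'
import numpy as np, cv2
from rig import robot
def snap(n,f):
    c=robot.camera(n); cv2.imwrite(f'pics/{f}.png',c['image'][:,:,::-1]); np.savez(f'pics/{f}.npz',**c); return c
def world(c,u,v,z=None):
    K=np.array([[c['fx'],0,c['cx']],[0,c['fy'],c['cy']],[0,0,1]],float)
    p=cv2.undistortPoints(np.array([[[u,v]]],float),K,np.array(c['dist_coeffs'],float))[0,0]
    R=np.array(c['R']);t=np.array(c['t'])
    d=R.T@np.array([p[0],p[1],1]);o=-R.T@t
    s=float(c['range_z'][int(round(v)),int(round(u))]) if z is None else (z-o[2])/d[2]
    return o+s*d
E
python3 - <<'E'
from h import *
a=snap('scene','s1');b=snap('side','d1')
cv2.imwrite('pics/both.png',cv2.resize(np.hstack([a['image'],b['image']])[:,:,::-1],(800,300)))
o=robot.get_obs();print(o)
E
```

```text
{'time': 0.1, 'q': array([-1.33752483e+00,  5.28358129e-01,  1.43376360e+00, -1.03286832e-05,
        1.18137771e+00, -1.78481250e-01]), 'joint_velocities': array([-0.00271904, -0.00270267, -0.00558408,  0.00161487,  0.00113311,
       -0.00011304]), 'joint_torque': array([ 9.95562630e-06, -4.40986061e+01, -1.77150089e+01,  6.34050323e-02,
        5.33802656e-02, -6.91568266e-05]), 'position': array([ 0.25002185, -0.57212318,  0.22968208]), 'tool_rot': array([ 9.78881361e-01,  2.04426937e-01, -3.08890975e-05, -9.52905197e-04]), 'ft_force': array([ 0.3362121 ,  0.04930226, -0.45502499]), 'moment': array([-0.00747223,  0.04539275,  0.01620726]), 'grip_force': 0.0, 'grip_width': 0.08692310929524553}
```

View pics/s1.png

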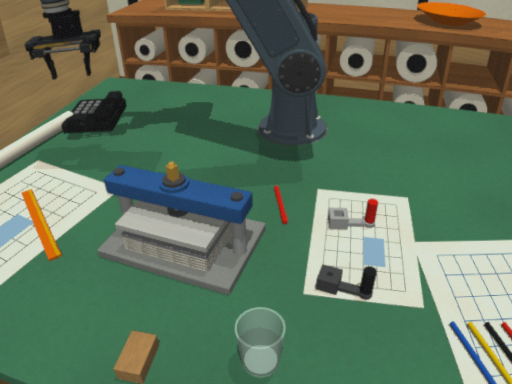

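View pics/d1.png

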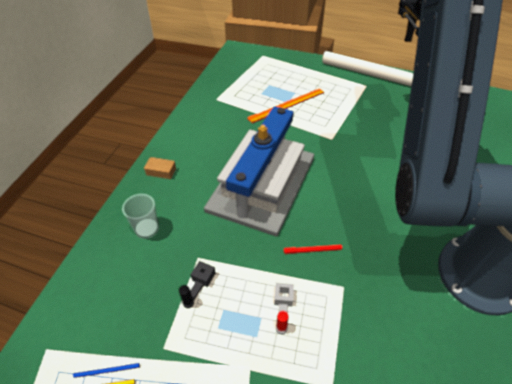

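Scene view: the red crank's hub is at (339,217) and its grip at (372,208). The black crank is at (330,279)/(368,280), and the brass shaft at (172,170). In the side view the red hub is at (285,294), its grip at (283,318), and the shaft at (263,131).

```bash
python3 - <<'E'
from h import *
for f,(bs) in {'s1':dict(hub=(322,352,203,232),grip=(362,380,196,225),shaft=(160,186,160,192),bhub=(315,345,265,295),bgrip=(360,378,265,298)),'d1':dict(hub=(272,298,282,306),grip=(274,292,308,332),shaft=(253,273,122,148))}.items():
    c=np.load(f'pics/{f}.npz')
    for n,(u0,u1,v0,v1) in bs.items():
        P=np.array([[*world(c,u,v),*c['image'][v,u].astype(float)] for v in range(v0,v1) for u in range(u0,u1)])
        if n=='hub': m=abs(P[:,2]-.03)<.004
        if n=='bhub': m=abs(P[:,2]-.03)<.004
        if n=='grip': m=(P[:,3]>1.6*P[:,4]+30)&(P[:,2]>.060)
        if n=='bgrip': m=(P[:,2]>.060)
        if n=='shaft': m=P[:,2]>.185
        Q=P[m]; print(f,n,len(Q),Q[:,:3].mean(0).round(4) if len(Q) else P[:,2].max(), (Q[:,:2].min(0).round(3),Q[:,:2].max(0).round(3)) if len(Q) else '',Q[:,2].max())
    c0=dict(s1=[(119,172),(240,197)],d1=[(284,112),(240,178)])[f]
    print('beam ends',[world(c,*p).round(3) for p in c0])
s=cv2.imread('pics/s1.png');d=cv2.imread('pics/d1.png')
r=lambda im,y,x,h,w:cv2.resize(im[y:y+h,x:x+w],(400,300),interpolation=cv2.INTER_CUBIC)
cv2.imwrite('pics/crop.png',np.vstack([np.hstack([r(s,150,140,48,64),r(s,190,316,54,72)]),np.hstack([r(d,112,231,48,64),r(d,275,250,60,80)])]))
E
```

```text
s1 hub 212 [0.4337 0.1904 0.0302] (array([0.41 , 0.168]), array([0.455, 0.214])) 0.03382225858127641
s1 grip 59 [0.4206 0.2595 0.0649] (array([0.41, 0.25]), array([0.429, 0.269])) 0.06774142704997521
s1 shaft 95 [ 0.5853 -0.111   0.1977] (array([ 0.569, -0.127]), array([1.175, 0.224])) 0.6115790716585023
s1 bhub 365 [0.6176 0.1965 0.0299] (array([0.594, 0.175]), array([0.638, 0.218])) 0.033232930360420854
s1 bgrip 128 [0.6304 0.2657 0.069 ] (array([0.613, 0.224]), array([1.175, 0.277])) 0.6115790716585023
beam ends [array([ 0.569, -0.241,  0.157]), array([0.59 , 0.021, 0.157])]
d1 hub 254 [0.4304 0.1935 0.0297] (array([0.408, 0.17 ]), array([0.452, 0.216])) 0.032782795552613764
d1 grip 104 [0.4156 0.2651 0.0719] (array([0.365, 0.251]), array([0.426, 0.575])) 0.7875351169013283
d1 shaft 65 [ 0.5624 -0.0804  0.2207] (array([ 0.365, -0.122]), array([0.584, 0.575])) 0.7875351169013283
beam ends [array([ 0.553, -0.241,  0.155]), array([0.583, 0.02 , 0.157])]
```

View pics/crop.png

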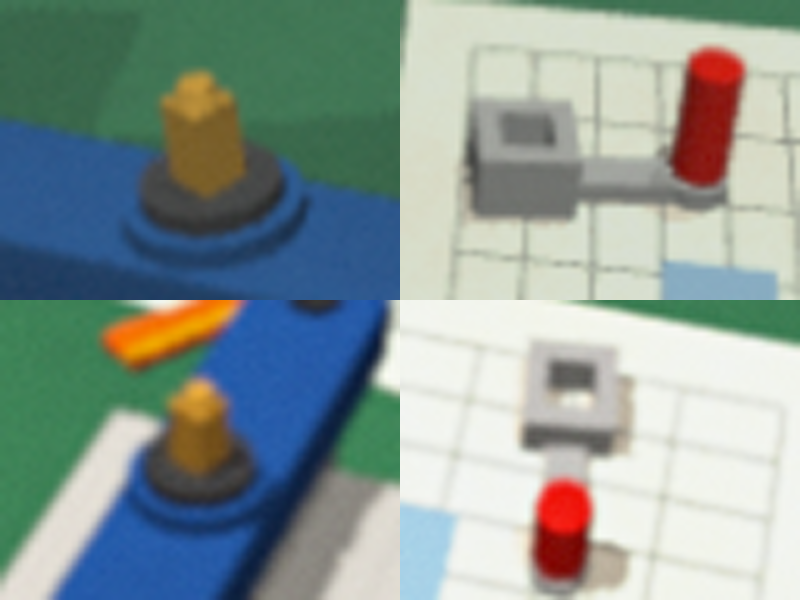

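The crops show the shaft turned relative to the beam, and the red crank lying with its arm roughly along +y (about 101°). Estimates are hub (0.432, 0.192), shaft (0.572, -0.110). I'll go over the shaft first for a wrist look.

Call:
send_rows:
  increments: [0,0,0.09,1.6,3.1,0.8,1,0,0,0.09,1.6,3.1,0.8,1,0,0,0.09,1.6,3.1,0.8,1,0,0,0.09,1.6,3.1,0.8,1,0,0,0.09,1.6,3.1,0.8,1,0,0,0.09,1.6,3.1,0.8,1,0,0,0.09,1.6,3.1,0.8,1,0,0,0.09,1.6,3.1,0.8,1,0,0,0.09,1.6,3.1,0.8,1,0,0,0.09,1.6,3.1,0.8,1,0,0,0.09,1.6,3.1,0.8,1,0,0,0.09,1.6,3.1,0.8,1,0,0,0.09,1.6,3.1,0.8,1,0,0,0.09,1.6,3.1,0.8,1,0,0,0.09,1.6,3.1,0.8,1,0,0,0,0,0,0,1,0,0,0,0,0,0,1,0,0,0,0,0,0,1]

```text
time: 1.6
position: [0.4897, -0.1078, 0.35]
tool_rot: [0.636, 0.771, -0.001, -0.0]
ft_force: [-1.0, -0.3, 0.3]
grip_width: 0.0869
grip_force: 0.0
```

```bash
python3 - <<'E'
from h import *
c=snap('wrist','w1');print(robot.get_obs()['position'],(-c['R'].T@c['t']).round(3))
E
```

```text
[ 0.4894687  -0.10832257  0.34991103] [ 0.477 -0.036  0.505]
```

View pics/w1.png

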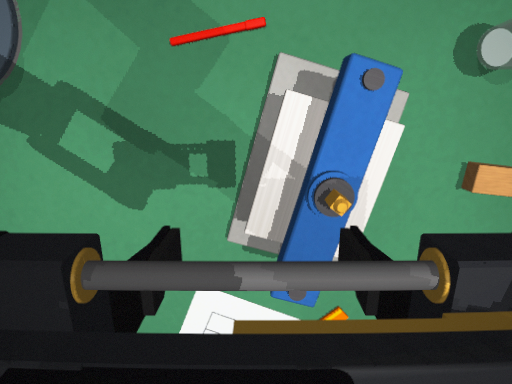

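Wrist view: the shaft is at about (340,204), the collar centre at about (333,197), and the beam runs diagonally. Next I enlarge the shaft and move on toward the crank.

Call:
send_rows:
  increments: [0,0,0,-0.6,3.3,-1.4,1,0,0,0,-0.6,3.3,-1.4,1,0,0,0,-0.6,3.3,-1.4,1,0,0,0,-0.6,3.3,-1.4,1,0,0,0,-0.6,3.3,-1.4,1,0,0,0,-0.6,3.3,-1.4,1,0,0,0,-0.6,3.3,-1.4,1,0,0,0,0,0,0,1,0,0,0,0,0,0,1]

```text
time: 2.4
position: [0.447, 0.1232, 0.2515]
tool_rot: [0.636, 0.772, -0.001, -0.001]
ft_force: [0.2, -0.2, 0.5]
grip_width: 0.0871
grip_force: 0.0
```

```bash
python3 - <<'E'
from h import *
c=snap('wrist','w2');o=robot.get_obs();print(o['position'],o['tool_rot'])
a=cv2.imread('pics/w1.png')[174:234,300:380];a=cv2.resize(a,(800,600),interpolation=cv2.INTER_CUBIC)
cv2.imwrite('pics/w1c.png',a)
E
```

```text
[0.44817323 0.12234446 0.25216965] [ 6.36666057e-01  7.71139412e-01 -5.72030464e-04 -1.07553380e-04]
```

View pics/w2.png

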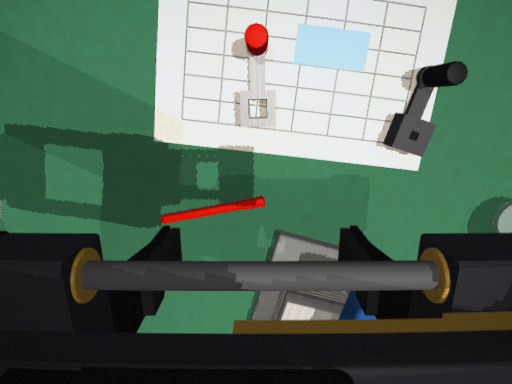

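View pics/w1c.png

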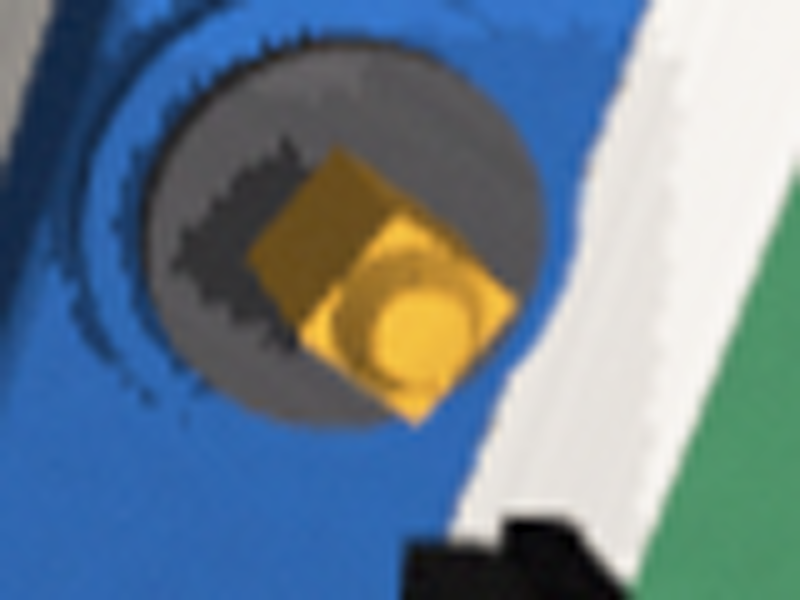

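The crop gives the shaft's shoulder corners at w1 pixels (340,195), (352,204), (341.5,216.5) and (330,207), with the collar centre at (334,197). In w2 the red hub is at (257,108) and the grip top at (257,36).

```bash
python3 - <<'E'
from h import *
c=np.load('pics/w1.npz')
C=np.array([world(c,u-.45,v-.45,.194)[:2] for u,v in [(340.2,194.8),(352,204),(341.5,216.5),(330,207.2)]])
print('shaft',C.round(4),C.mean(0).round(4)); e=np.roll(C,-1,0)-C
print('sides',np.hypot(*e.T).round(4),'ang',np.degrees(np.arctan2(e[:,1],e[:,0])).round(1))
print('collar',world(c,334.05,197.05,.166), 'beam z',world(c,355,100))
c=np.load('pics/w2.npz')
P=np.array([world(c,u,v) for v in range(80,135) for u in range(230,285)]);Q=P[abs(P[:,2]-.03)<.004]
r=cv2.minAreaRect((Q[:,:2]*1000).astype(np.float32));print('hub rect',r,len(Q),Q[:,2].mean())
P=np.array([world(c,u,v) for v in range(20,56) for u in range(240,275)]);Q=P[abs(P[:,2]-.065)<.003]
r2=cv2.minEnclosingCircle((Q[:,:2]*1000).astype(np.float32));print('grip',r2,Q[:,2].max())
d=np.array(r2[0])-r[0];print(np.hypot(*d),np.degrees(np.arctan2(d[1],d[0])))
E
```

```text
shaft [[ 0.5728 -0.1076]
 [ 0.5872 -0.1147]
 [ 0.5801 -0.1298]
 [ 0.566  -0.1223]] [ 0.5765 -0.1186]
sides [0.016  0.0167 0.016  0.0162] ang [ -26.4 -115.1  152.1   65. ]
collar [ 0.57605471 -0.11824263  0.166     ] beam z [ 0.57531707 -0.01329637  0.1520205 ]
hub rect ((432.2191162109375, 188.80889892578125), (40.14772415161133, 39.78260803222656), 10.98591423034668) 967 0.030732820726696745
grip ((417.5007019042969, 256.9437561035156), 11.82103443145752) 0.06775852222617201
69.7064594017813 102.18966573402007
```

Hub is at (0.4322, 0.1888) with yaw about 101.5°, and the 70 mm and 40 mm sizes check. Shaft is at (0.5763, -0.1184), flats at about 64° mod 90, sides 16 mm. Now grasping the hub.

Call:
send_rows:
  increments: [0,0,0,-0.8,3.35,-2,1,0,0,0,-0.8,3.3,-2,1,0,0,0.01,0,0,-3.6,1,0,0,0,0,0,-3.6,1,0,0,0,0,0,-3.6,1,0,0,0,0,0,-3.6,1,0,0,0,0,0,-3.6,1,0,0,0,0,0,-1.1,1,0,0,0,0,0,-1.0,1,0,0,0,0,0,0,1,0,0,0,0,0,0,1,0,0,0,0,0,0,0.3,0,0,0,0,0,0,0.3,0,0,0,0,0,0,0.3,0,0,0,0,0,0,0.3,0,0,0,0,0,0,0.3,0,0,0,0,0,0,0.3]
  newtons: 40

```text
time: 3.87
position: [0.4323, 0.1899, 0.012]
tool_rot: [0.632, 0.775, 0.0, 0.0]
ft_force: [-0.7, -1.1, -0.4]
grip_width: 0.0549
grip_force: 0.0
```

Call:
send_rows:
  increments: [0,0,0,0,0,0,0,0,0,0,0,0,0,0,0,0,0,0,0,0,0,0,0,0,0,0,0,0,0,0,0,0,0,0,0,0,0,0,0,0,0,0]

```text
time: 4.37
position: [0.4315, 0.1897, 0.0116]
tool_rot: [0.633, 0.775, -0.001, -0.0]
ft_force: [-1.5, -0.0, 3.0]
grip_width: 0.04
grip_force: 39.9
```

Call:
send_rows:
  increments: [0,0,0,0,0,2,0,0,0,0,0,0,4,0,0,0,0,0,0,4,0,0,0,0,0,0,4,0,0,0,0,0,0,4,0,0,0,0,0,0,4,0,0,0,-0.072,1.6,-3.4,0,0,0,0,-0.072,1.6,-3.4,0,0,0,0,-0.072,1.6,-3.4,0,0,0,0,-0.072,1.6,-3.4,0,0,0,0,-0.072,1.6,-3.4,0,0,0,0,-0.072,1.6,-3.4,0,0,0,0,-0.072,1.6,-3.4,0,0,0,0,-0.072,1.6,-3.4,0,0,0,0,-0.072,1.6,-3.4,0,0,0,0,0,0,0,0,0,0,0,0,0,0,0,0,0,0,0,0,0,0]

```text
validation failed for argument at $.in...
```

```bash
python3 - <<'E'
from h import *
c=snap('wrist','w3');o=robot.get_obs();print(o['position'],o['tool_rot'],o['grip_width'])
s=snap('scene','s3');d=snap('side','d3')
r=lambda im,y,x,h,w:cv2.resize(im[y:y+h,x:x+w],(400,300),interpolation=cv2.INTER_CUBIC)
B=lambda c:c['image'][:,:,::-1]
cv2.imwrite('pics/m3.png',np.vstack([np.hstack([r(B(s),100,110,96,128),r(B(d),70,200,96,128)]),np.hstack([r(B(c),0,0,384,512),r(B(c),130,156,150,200)])]))
E
```

```text
[0.43150436 0.18971623 0.01156118] [ 6.32511896e-01  7.74550349e-01 -5.15236406e-04 -4.38954612e-04] 0.039723989615844814
```

View pics/m3.png

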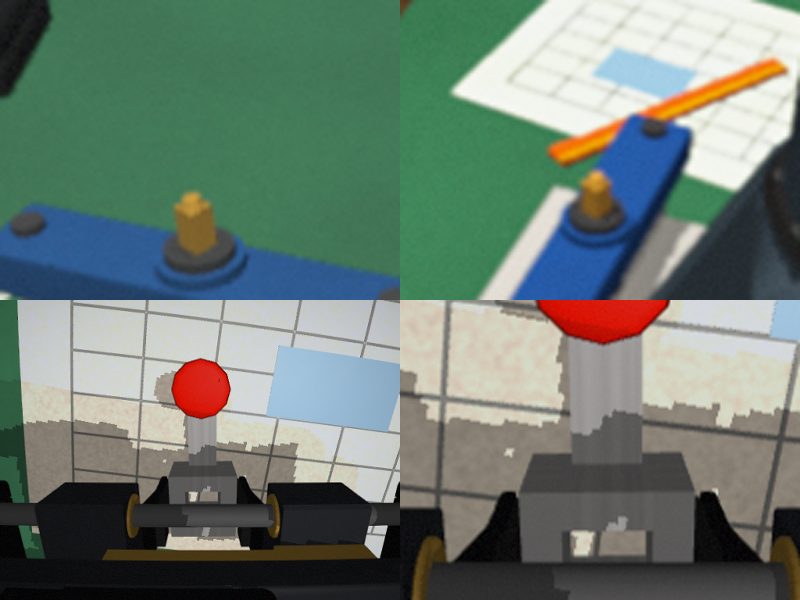

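The move was refused because of a number count slip, so the crank hasn't moved. The picture shows the hub held squarely between the pads, with the arm pointing away from the gripper. Resending.

Call:
send_rows:
  increments: [0,0,0,0,0,2,0,0,0,0,0,0,4,0,0,0,0,0,0,4,0,0,0,0,0,0,4,0,0,0,0,0,0,4,0,0,0,0,0,0,4,0,0,0,-0.072,1.6,-3.4,0,0,0,0,-0.072,1.6,-3.4,0,0,0,0,-0.072,1.6,-3.4,0,0,0,0,-0.072,1.6,-3.4,0,0,0,0,-0.072,1.6,-3.4,0,0,0,0,-0.072,1.6,-3.4,0,0,0,0,-0.072,1.6,-3.4,0,0,0,0,-0.072,1.6,-3.4,0,0,0,0,-0.072,1.6,-3.4,0,0,0,0,0,0,0,0,0,0,0,0,0,0,0,0,0,0,0,0,0,0,0]

```text
time: 6.02
position: [0.5754, -0.1161, 0.2303]
tool_rot: [0.846, 0.533, -0.001, -0.001]
ft_force: [-0.6, 0.4, -2.9]
grip_width: 0.0397
grip_force: 39.9
```

```bash
python3 - <<'E'
from h import *
c=snap('wrist','w4');o=robot.get_obs();print(o['position'],o['tool_rot'],o['grip_width'])
y=2*np.arctan2(o['tool_rot'][1],o['tool_rot'][0]);print(np.degrees(y))
im=c['image'][:,:,::-1]
R=np.array(c['R']);K=np.array([[c['fx'],0,c['cx']],[0,c['fy'],c['cy']],[0,0,1]])
pr=cv2.projectPoints(np.array([[*o['position'][:2],o['position'][2]+.018]]),cv2.Rodrigues(R)[0],np.array(c['t']),K,np.array(c['dist_coeffs']))[0];print('hub top predicted px',pr)
m=(im[:,:,2]>130)&(im[:,:,1]<60)&(c['range_z']>0)
P=np.array([world(c,u,v) for v,u in zip(*np.nonzero(m))]);Q=P[abs(P[:,2]-(o['position'][2]-.0116+.065))<.005]
r=cv2.minEnclosingCircle((Q[:,:2]*1000).astype(np.float32));print('grip',r,Q[:,2].mean())
d=np.array(r[0])/1000-o['position'][:2];print(np.hypot(*d),np.degrees(np.arctan2(d[1],d[0])))
print('hub centre from grip at 64.2', np.array(r[0])/1000-.07*np.array([np.cos(y),np.sin(y)]))
cv2.imwrite('pics/w4c.png',cv2.resize(im[150:330,136:376],(800,600),interpolation=cv2.INTER_CUBIC))
E
```

```text
[ 0.57515101 -0.11534172  0.23054256] [ 8.46125580e-01  5.32981967e-01 -6.17006989e-04 -1.16028262e-03] 0.03989918604559313
64.41437551447862
hub top predicted px [[[254.3758499  264.59864769]]]
grip ((607.3186645507812, -52.72940444946289), 11.667181968688965) 0.2841708701674462
0.07039218576861407 62.80774758491334
hub centre from grip at 64.2 [ 0.5770885  -0.11586527]
```

View pics/w4c.png

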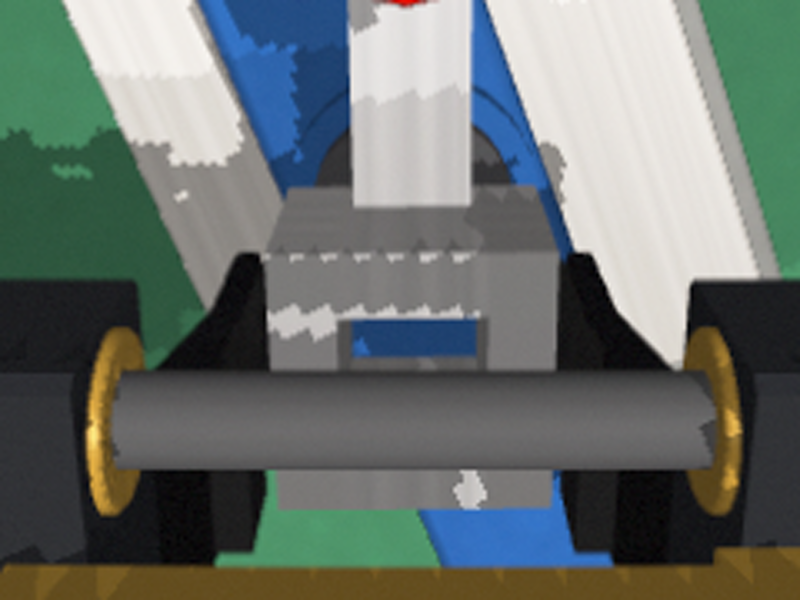

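The hub is held square, with the hole's far edge showing blue beam at crop (415,340) and no tilt. Hub centre is about (0.576, -0.1156), so I shift y by -0.28 cm and lower part way.

Call:
send_rows:
  increments: [0,0,0,0.05,-0.28,0,0,0,0,0,0,0,-0.8,0,0,0,0,0,0,-0.5,0,0,0,0,0,0,-0.4,0,0,0,0,0,0,-0.4,0,0,0,0,0,0,-0.4,0,0,0,0,0,0,-0.4,0,0,0,0,0,0,0,0,0,0,0,0,0,0,0]

```text
time: 6.82
position: [0.5765, -0.1189, 0.2022]
tool_rot: [0.846, 0.533, -0.0, -0.0]
ft_force: [-0.4, 0.3, -3.6]
grip_width: 0.0397
grip_force: 39.9
```

No contact force, and the underside is already below the shoulder, so it's engaged. Continuing down.

Call:
send_rows:
  increments: [0,0,0,0,0,-0.5,0,0,0,0,0,0,-0.5,0,0,0,0,0,0,-0.5,0,0,0,0,0,0,-0.4,0,0,0,0,0,0,-0.3,0,0,0,0,0,0,-0.2,0,0,0,0,0,0,-0.2,0,0,0,0,0,0,0,0,0,0,0,0,0,0,0]

```text
time: 7.57
position: [0.5765, -0.119, 0.1776]
tool_rot: [0.846, 0.533, -0.0, 0.0]
ft_force: [-2.8, 1.2, 5.1]
grip_width: 0.0396
grip_force: 39.9
```

Seated: upward force has appeared at TCP z 0.1776, which matches the collar height. Releasing and lifting clear.

Call:
send_rows:
  increments: [0,0,0,0,0,0,0.75,0,0,0,0,0,0,0.75,0,0,0,0,0,0,0.75,0,0,0,0,0,0,0.75,0,0,0,0,0,0,0.75,0,0,0,0,0,2,0.75,0,0,0,0,0,3,0.75,0,0,0,0,0,3,0.75,0,0,0,0,0,0,0.75,0,0,0,0,0,0,0.75]

```text
time: 8.4
position: [0.5781, -0.1196, 0.2586]
tool_rot: [0.846, 0.533, 0.002, 0.002]
ft_force: [0.5, -0.2, -0.3]
grip_width: 0.0654
grip_force: 0.0
```

```bash
cat > g.py <<'E'
from h import *
def grip(f):
    c=snap('wrist',f);o=robot.get_obs();print(o['position'],o['tool_rot'],o['grip_width'])
    im=c['image'];m=(im[:,:,0]>130)&(im[:,:,1]<60)&(c['range_z']>0)
    P=np.array([world(c,u,v) for v,u in zip(*np.nonzero(m))]);Q=P[abs(P[:,2]-.231)<.006]
    r=cv2.minEnclosingCircle((Q[:,:2]*1000).astype(np.float32));print('grip',r,Q[:,2].mean())
    d=np.array(r[0])-[576.3,-118.4];print(np.hypot(*d),np.degrees(np.arctan2(d[1],d[0])));return c
def hub(c):
    P=np.array([world(c,u,v) for v in range(0,384) for u in range(0,512)])
    Q=P[(abs(P[:,2]-.196)<.004)&(np.hypot(P[:,0]-.576,P[:,1]+.118)<.035)];r=cv2.minAreaRect((Q[:,:2]*1000).astype(np.float32));print('hub',r,len(Q),Q[:,2].mean())
E
python3 -c "
from g import *
c=grip('w5')
hub(snap('side','d5'));hub(snap('scene','s5'))"
```

```text
[ 0.57686833 -0.11906575  0.25694123] [8.46237130e-01 5.32806039e-01 3.84941422e-04 5.43674142e-04] 0.06537680346164619
grip ((610.6795043945312, -51.242645263671875), 11.511343002319336) 0.22696457159563002
75.44574618621391 62.89097485926133
hub ((576.9492797851562, -114.02287292480469), (42.98836898803711, 42.55072021484375), 66.3546142578125) 217 0.1962357913511385
hub ((579.5587158203125, -114.54045104980469), (41.30381774902344, 42.86526870727539), 65.1522216796875) 314 0.19672105433938586
```

The hub top reads 0.196, so the crank is fully home. The grip is at about (0.609, -0.0525). Moving over it and gripping lightly.

Call:
send_rows:
  increments: [0,0,0,1.6,3.3,0,0.75,0,0,0,1.6,3.35,0,0.75,0,0,0,0,0,-1.5,0.75,0,0,0,0,0,-1.5,0.75,0,0,0,0,0,-1.5,0.75,0,0,0,0,0,-0.7,0.75,0,0,0,0,0,0,0,0,0,0,0,0,0,0,0,0,0,0,0,0,0,0,0,0,0,0,0,0,0,0,0,0,0,0,0,0,0,0,0,0,0,0,0,0,0,0,0,0,0,0,0,0,0,0,0,0,0,0,0,0,0,0,0]
  newtons: 20

```text
time: 9.8
position: [0.6088, -0.0525, 0.2049]
tool_rot: [0.846, 0.533, 0.0, 0.0]
ft_force: [-0.6, 0.7, 1.3]
grip_width: 0.0237
grip_force: 20.0
```

Gripped (23.7 mm wide). Computing the circle's row shifts, 15° per row clockwise about the shaft.

```bash
python3 - <<'E'
import numpy as np
c=np.array([57.63,-11.84]);p=np.array([60.88,-5.25])
q=p
for k in range(1,27):
    a=np.radians(63.7-15*k);n=c+7.1*np.array([np.cos(a),np.sin(a)]);d=(n-q).round(2);q=q+d;print(k,d,n.round(2))
E
```

```text
1 [ 1.44 -1.26] [62.32 -6.51]
2 [ 1.22 -1.39] [63.54 -7.9 ]
3 [ 0.82 -1.66] [64.36 -9.56]
4 [ 0.36 -1.82] [ 64.72 -11.38]
5 [-0.13 -1.85] [ 64.59 -13.23]
6 [-0.59 -1.76] [ 64.   -14.99]
7 [-1.04 -1.54] [ 62.96 -16.53]
8 [-1.39 -1.22] [ 61.57 -17.75]
9 [-1.66 -0.82] [ 59.91 -18.57]
10 [-1.82 -0.36] [ 58.09 -18.93]
11 [-1.85  0.13] [ 56.24 -18.8 ]
12 [-1.76  0.59] [ 54.48 -18.21]
13 [-1.54  1.04] [ 52.94 -17.17]
14 [-1.22  1.39] [ 51.72 -15.78]
15 [-0.82  1.66] [ 50.9  -14.12]
16 [-0.36  1.82] [ 50.54 -12.3 ]
17 [0.13 1.85] [ 50.67 -10.45]
18 [0.59 1.76] [51.26 -8.69]
19 [1.04 1.54] [52.3  -7.15]
20 [1.39 1.22] [53.69 -5.93]
21 [1.66 0.82] [55.35 -5.11]
22 [1.82 0.36] [57.17 -4.75]
23 [ 1.85 -0.13] [59.02 -4.88]
24 [ 1.76 -0.59] [60.78 -5.47]
25 [ 1.54 -1.04] [62.32 -6.51]
26 [ 1.22 -1.39] [63.54 -7.9 ]
```

Call:
send_rows:
  increments: [0,0,0,1.44,-1.26,0,0,0,0,0,1.22,-1.39,0,0,0,0,0,0.82,-1.66,0,0,0,0,0,0.36,-1.82,0,0,0,0,0,-0.13,-1.85,0,0,0,0,0,-0.59,-1.76,0,0]

```text
time: 10.3
position: [0.6391, -0.1494, 0.2053]
tool_rot: [0.846, 0.533, -0.0, -0.002]
ft_force: [-3.9, 2.8, 5.4]
grip_width: 0.0238
grip_force: 20.4
```

Small forces and good tracking. Continuing.

Call:
send_rows:
  increments: [0,0,0,-1.04,-1.54,0,0,0,0,0,-1.39,-1.22,0,0,0,0,0,-1.66,-0.82,0,0,0,0,0,-1.82,-0.36,0,0,0,0,0,-1.85,0.13,0,0,0,0,0,-1.76,0.59,0,0,0,0,0,-1.54,1.04,0,0,0,0,0,-1.22,1.39,0,0,0,0,0,-0.82,1.66,0,0,0,0,0,-0.36,1.82,0,0,0,0,0,0.13,1.85,0,0,0,0,0,0.59,1.76,0,0,0,0,0,1.04,1.54,0,0,0,0,0,1.39,1.22,0,0,0,0,0,1.66,0.82,0,0,0,0,0,1.82,0.36,0,0,0,0,0,1.85,-0.13,0,0,0,0,0,1.76,-0.59,0,0]

```text
time: 11.8
position: [0.6078, -0.0546, 0.2053]
tool_rot: [0.846, 0.534, -0.001, 0.0]
ft_force: [-3.2, -4.0, 4.2]
grip_width: 0.0235
grip_force: 20.0
```

```bash
python3 -c "
from g import *
hub(snap('side','d6'));hub(snap('scene','s6'));print(robot.get_obs()['position'])"
```

```text
hub ((593.4534912109375, -104.01455688476562), (0.16301360726356506, 5.119995594024658), 83.77879333496094) 3 0.1960699846665099
hub ((581.901611328125, -115.3357162475586), (40.02613067626953, 22.628124237060547), 33.82669448852539) 130 0.19617281626698668
[ 0.61067514 -0.0563843   0.20534199]
```

One turn done and the hub is still home (0.196). Second turn.

Call:
send_rows:
  increments: [0,0,0,1.3,-1.0,0,0,0,0,0,1.22,-1.39,0,0,0,0,0,0.82,-1.66,0,0,0,0,0,0.36,-1.82,0,0,0,0,0,-0.13,-1.85,0,0,0,0,0,-0.59,-1.76,0,0,0,0,0,-1.04,-1.54,0,0,0,0,0,-1.39,-1.22,0,0,0,0,0,-1.66,-0.82,0,0,0,0,0,-1.82,-0.36,0,0,0,0,0,-1.85,0.13,0,0,0,0,0,-1.76,0.59,0,0,0,0,0,-1.54,1.04,0,0,0,0,0,-1.22,1.39,0,0,0,0,0,-0.82,1.66,0,0,0,0,0,-0.36,1.82,0,0,0,0,0,0.13,1.85,0,0,0,0,0,0.59,1.76,0,0]

```text
time: 13.4
position: [0.5109, -0.0867, 0.2063]
tool_rot: [0.846, 0.532, 0.002, 0.003]
ft_force: [3.3, -3.5, 5.1]
grip_width: 0.0235
grip_force: 20.1
```

Call:
send_rows:
  increments: [0,0,0,1.04,1.54,0,0,0,0,0,1.39,1.22,0,0,0,0,0,1.66,0.82,0,0,0,0,0,1.82,0.36,0,0,0,0,0,1.85,-0.13,0,0,0,0,0,1.76,-0.59,0,0,0,0,0,1.54,-1.04,0,0,0,0,0,1.22,-1.39,0,0,0,0,0,0,0,0,0,0,0,0,0,0,0,0,0,0,0,0,0,0,0]

```text
time: 14.32
position: [0.6335, -0.0794, 0.2061]
tool_rot: [0.846, 0.532, 0.001, 0.001]
ft_force: [0.2, -1.1, 5.6]
grip_width: 0.0237
grip_force: 20.0
```

Call:
send_rows:
  increments: [0,0,0,0,0,0,0.7,0,0,0,0,0,0,0.7,0,0,0,0,0,0,0.7,0,0,0,0,0,0,0.7,0,0,0,0,0,0,0.7,0,0,0,0,0,0,0.7,0,0,0,0,0,2,0.7,0,0,0,0,0,3,0.7,0,0,0,0,0,4,0.7,0,0,0,-2,-3,2,0.7,0,0,0,-2,-3,0,0.7,0,0,0,-2,-3,0,0.7,0,0,0,-2,-3,0,0.7,0,0,0,0,0,0,0.7,0,0,0,0,0,0,0.7]

```text
time: 15.57
position: [0.552, -0.2001, 0.3146]
tool_rot: [0.847, 0.531, 0.0, -0.0]
ft_force: [-0.0, -0.6, -0.7]
grip_width: 0.0609
grip_force: 0.0
```

```bash
python3 - <<'E'
from g import *
c=grip('w7');hub(c);d=snap('side','d7');hub(d);s=snap('scene','s7');hub(s)
B=lambda c:c['image'][:,:,::-1]
cv2.imwrite('pics/m7.png',np.hstack([np.vstack([cv2.resize(B(c),(400,300)),cv2.resize(B(d),(400,300))]),np.vstack([cv2.resize(B(s),(400,300)),cv2.resize(B(s)[140:290,90:290],(400,300))])]))
E
```

```text
[ 0.55266102 -0.19896997  0.31453273] [ 8.46731232e-01  5.32020737e-01  3.07659016e-04 -2.47628082e-04] 0.060924500613924536
grip ((634.3887939453125, -83.72042846679688), 10.603711128234863) 0.23044410010581468
67.65338619572218 30.83760983181884
hub ((576.145263671875, -118.12896728515625), (40.42719268798828, 40.539894104003906), 32.463138580322266) 2159 0.1969422023651091
hub ((572.9515380859375, -115.34757995605469), (40.33589172363281, 43.7273063659668), 32.89437484741211) 202 0.1954307292387776
hub ((575.3463134765625, -116.90834045410156), (42.619842529296875, 40.97245788574219), 32.96319580078125) 207 0.19606002260059066
```

View pics/m7.png

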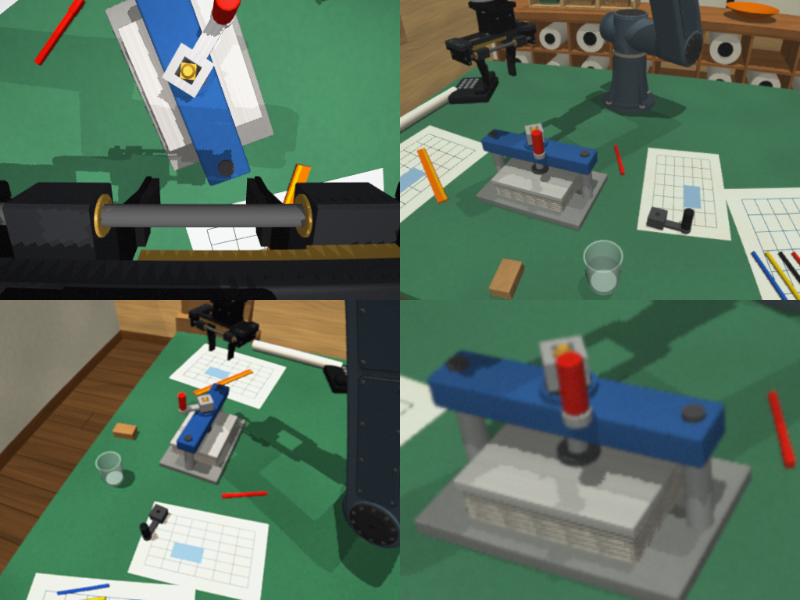

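The crank sits on the shaft with its hub top at 0.196 m. It turned about 750°, roughly 20° of that taking up play. The plate is down on the drawing set, the gripper is clear, and the black crank hasn't moved.

```bash
python3 -c "
from rig import robot
print(robot.hand_in())"
```

```text
the job is handed in; nothing more can be done
None
```

The red crank is fully home on the shaft and wound two full turns clockwise, with the plate down on the drawing set, the crank released and the black crank untouched; the job is handed in at about 16 s, with no verdict returned.

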